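# Stow a bracket and fit the cover under the lip of a timber bench well

### The job

Put the steel U-bracket inside the storage well of the timber bench frame, then close the well with its cover board: tilt the board, slide one of its short edges under the frame's overhanging lip, and lower the other end until the board lies level and fully home on the ledges inside the frame. Leave the hammer, the jar and the timber offcut where they are.

Things in the scene. Friction and masses are not known exactly. Their poses are not given: they have to be found in the camera images.
- frame: Fixed timber frame 212 (x) x 152 (y) mm round an open-topped well. Origin: centre of its underside, on the table; z up. Walls 18 mm thick, rims 62 mm above the table on both long sides and at the +x end; a higher wall with an overhanging lip at the -x end (nearer the robot). Yaw within 0.4 rad.
- frame_well (a point): Centre of the well's floor, 6 mm above the table. Below the ledges the well spans 71 mm either way along x and 48 mm either way along y. Axes as the frame's.
- frame_seat (a point): Centre of the cavity that takes the cover, at the height of the ledges the cover rests on (48 mm above the table), straight above the frame's origin. The cavity is 176 (x) x 116 (y) mm between walls; the rims stand 14 mm above the ledges. Axes as the frame's.
- frame_lip (a point): Middle of the lip's free edge, on its underside, 70 mm above the table (22 mm above the ledges), at x -68 mm from the frame's origin. The lip is 12 mm thick, runs the full width and overhangs the cavity by 20 mm (x -88 to -68). From this edge to the +x wall the opening is 156 mm, shorter than the cover. Axes as the frame's.
- cover: Loose plywood board 170 (x) x 110 (y) x 12 mm, 0.15 to 0.3 kg, flat on the table, yaw within 0.6 rad. Origin: centre of its underside; z up. Across the middle of its top a fixed wooden grip batten, 20 (x) x 70 (y) mm, from 12 to 46 mm above the underside. Symmetric: either short edge may go under the lip. Home: on the ledges, parallel to the frame, 3 mm clear all round, top 2 mm below the rims.
- cover_edge_near (a point): Middle of the cover's short edge at its -x end (85 mm from the cover's origin), at half the board's thickness.
- cover_edge_far (a point): Middle of the cover's short edge at its +x end (85 mm from the cover's origin), at half the board's thickness.
- bracket: Loose dark steel U-shaped timber bracket, open side up: 40 mm wide (x, over its two upright legs), 60 mm long (y), 36 mm high, 4 mm walls, 0.1 to 0.2 kg, standing on the table. Origin: centre of its underside; z up. Grip it across the outsides of its legs (along its x). Its yaw varies up to 0.5 rad either way.
- hammer: Bystander: hammer, 270 mm long, lying on the table along its x axis; origin at its middle, underside.
- jar: Bystander: closed grey jar, 64 mm diameter, 80 mm high; origin at the centre of its underside.
- offcut: Bystander: square timber offcut 45 (x) x 120 (y) x 45 mm; origin at the centre of its underside.
Things that resemble listed ones, but are neither listed nor needed, are in the scene too. Leave any black or red look-alike of the cover alone.

How it is judged:
On the way, in this order (a step that is already met when the one before it is completed fails the run):
1. the bracket lies inside the well, below the ledges (x of bracket in the frame of frame between -0.075 and 0.085 m and y of bracket in the frame of frame between -0.055 and 0.055 m and z of bracket in the frame of frame between 0 and 0.046 m and linear speed of bracket below 0.02 m/s), for 0.2 s.
2. one short edge of the tilted cover board is under the lip (((x of cover_edge_near in the frame of frame below -0.073 m and z of cover_edge_near in the frame of frame between 0.045 and 0.07 m and y of cover_edge_near in the frame of frame between -0.04 and 0.04 m) or (x of cover_edge_far in the frame of frame below -0.073 m and z of cover_edge_far in the frame of frame between 0.045 and 0.07 m and y of cover_edge_far in the frame of frame between -0.04 and 0.04 m)) and angle between cover's own z axis and vertical above 0.06 rad), for 0.1 s.
3. the cover lies level and home on the ledges (x of cover in the frame of frame between -0.006 and 0.006 m and y of cover in the frame of frame between -0.006 and 0.006 m and z of cover in the frame of frame between 0.044 and 0.051 m and angle between cover's own z axis and vertical below 0.03 rad and angle between the x axis of cover and the x axis of frame, either way round below 0.07 rad), for 0.2 s.
At the end, for the whole second after the job is handed in: Bracket inside the well below the ledges; cover on the ledges (within 3 mm of their height), level within 0.03 rad, parallel to the frame within 0.07 rad, centred in the cavity within 6 mm; both at rest; bystanders moved no more than 20 mm (all of step 1 and all of step 3 and linear speed of cover below 0.02 m/s); the robot touches nothing.
It fails at once if the hammer is moved more than 20 mm (distance of hammer from where it was at the start of the episode above 0.02 m).
It fails at once if the jar is moved more than 20 mm (distance of jar from where it was at the start of the episode above 0.02 m).
It fails at once if the offcut is moved more than 20 mm (distance of offcut from where it was at the start of the episode above 0.02 m).
It also fails if it takes over 64 s, if anything falls off the work surface, if the arm or the gripper's body presses on something with over 40 N, if the wrist force passes 120 N, or if a joint passes its speed limit or range.

### The arm

A 6-joint arm with a two-finger parallel gripper is mounted at the origin on the work surface. World frame = base frame: x ahead of the robot, y to its left, z up, the work surface at z = 0. Lengths are in m, angles in rad, forces in N, time in s.
With the tool pointing down it reaches from about 0.35 to 0.775 m from the base axis. Payload 5.5 kg.
Tool frame: the origin (TCP) lies between the finger pads; the fingertips stand env.nose_length ahead of it and the grasp point (between the pads) lies 8 mm behind it (env.nose_length is the distance from the TCP to the fingertips, in m); z points along the fingers, y is the direction in which the jaws open and shut (so a half turn about z gives the same grasp; the last joint's range is limited). The gripper opens to 85 mm and grips with 20 to 120 N. Pads are 22 mm wide; open, the fingers measure 114 mm over their backs; the gripper's body (76 mm by 85 mm) begins 54 mm behind the grasp point. The pads swing forward as they close: fully open they stand 13 mm farther back than shut.
Start: joints at [0.975, 0.313, 0.046, 1.304, 0, 1.431], TCP at [0.253, 0.516, 0.242] pointing down, gripper open.
Joint ranges: [-2.76, 2.76], [-0.86, 1.69], [-1.03, 1.26], [-2.2, 2.34], [-1.47, 1.5], [-3.14, 3.14]. Speed limits (rad/s): [2.57, 2.57, 3.14, 3.14, 3.14, 3.14].

### API

Orientations are given as a unit quaternion [w, x, y, z].
In Python, from workcell import env gives the robot as it stands. The module is installed in compiled form; this text tells all that it offers.
- The arm moves only by the shell command python3 -m creep 'ROWS' [FORCE]. ROWS is a JSON object of lists of equal length, an entry for each row: "hand": the finger opening in mm, from 0 to 85.4; "delta_pos": the shift along the tool's x, y, z scaled (see below), a list of three; "turn": the turn about the tool's z scaled (see below). In form: {"hand": [hand, ...], "delta_pos": [[dx, dy, dz], ...], "turn": [turn, ...]}. A call has exactly 5 rows; each row shifts and turns the commanded pose from where the row before left it, along the tool's axes as they then stand; what a row does not reach is not made up. The controller multiplies each number of a shift by 0.8 m and each number of a turn by 5 degrees. A row lasts 1/12 s, in which the tool goes at most 41.7 mm and 7.16 degrees, less where a joint would pass 70% of its speed; a pose out of reach is approached as far as the arm can. A call with a number of a shift or a turn outside -1 to 1 is refused whole. A call with a gripper value outside its range is refused whole. The fingers move at their own pace and stop on an object; FORCE is the grip in N (left out, the last holds). Time passes only in rows, so rows that do not move let the fingers close, or fill a call up. It gives the time, the measured TCP pose, the force and the opening at its end, in the units of the state.
- env.get_state(): the state, without advancing time (a new reading comes with each control period).
- env.read_camera(name): name is "side" or "top"; returns a dict with "pixels" (400x640x3 uint8, red, green, blue), "depth" (400x640 float32, m along the optical axis (not along the pixel's ray), 0 where there is no reading), "fx", "fy", "cx", "cy" (pixels), "D" ([k1, k2, p1, p2, k3] as OpenCV has them; the pictures are not rectified), "origin" and "orientation" of the camera in the world. Camera axes: x right, y down, z forward; pixel columns grow to the right and rows downward; lengths in m; the calibration is good to about 2 mm. A picture is of the moment at which its call begins.
- env.hand_in(): hands the job in, once; it reports no verdict.
Trained networks look in the newest picture that a camera, given by its name, has taken for a name from the list of things; names that differ only in an ending like _2 or _b are one class to them, and where a whole thing is asked for, a point or a joint stands for the part that bears it (a point fixed in the world has none). Each returns a list of dicts, best first, with "score" (0 to 1); they miss things now and then, are a little off and sometimes report something else, mostly with a low value. They report only what shows in the picture. A call takes as long as a camera call. They do not tell look-alikes from the thing itself.
- env.find_in(camera, target): "location" ([row, column] in pixels, amid what is visible of it).
- env.pinpoint(camera, target): "location" ([row, column] in pixels: a listed point, or the origin of a listed thing).
The state is a dict: "clock": time; "joint_pos": joint angles; "qvel": joint speeds; "tau": joint torques, N m; "tcp_pos": TCP position; "orientation": TCP orientation; "wrist_force": force on the tool from outside, world axes, zero at the start; "ft_torque": the same for the moment, N m; "finger_gap": finger opening in m.
Only numpy, scipy, OpenCV 4.12 (cv2) and the standard library are available. Lean on these libraries where they do the work, as an engineer would, in place of code of your own. Each camera call takes 0.05 s, during which the arm holds its last target.

## Working session

There is one attempt and no reset: what is moved stays moved. The work goes in short steps, Python scripts to look and compute and a shell command to move; the robot and the scene stay as the last step left them, time stands still between calls to the robot, and variables do not carry over. Pictures are saved under pics/ and viewed, and the job is handed in when it is done.

```bash
mkdir -p pics
cat > h.py <<'E'
import numpy as np,cv2
from workcell import env
from scipy.spatial.transform import Rotation as R
def rot(q): return R.from_quat([q[1],q[2],q[3],q[0]])
def cam(n):
    c=env.read_camera(n); return c
def K(c): return np.array([[c['fx'],0,c['cx']],[0,c['fy'],c['cy']],[0,0,1.]])
def rays(c,uv):
    p=cv2.undistortPoints(np.array(uv,float).reshape(-1,1,2),K(c),np.array(c['D'],float)).reshape(-1,2)
    return np.c_[p,np.ones(len(p))]
def cloud(c):
    v,u=np.mgrid[0:400,0:640]; r=rays(c,np.c_[u.ravel(),v.ravel()])
    P=r*c['depth'].reshape(-1,1); W=rot(c['orientation']).apply(P)+np.array(c['origin'])
    W[c['depth'].ravel()==0]=np.nan
    return W.reshape(400,640,3)
def onplane(c,uv,z):
    d=rot(c['orientation']).apply(rays(c,uv)); o=np.array(c['origin'])
    return o+d*((z-o[2])/d[:,2])[:,None]
def save(c,f,crop=None,s=1):
    im=c['pixels'][:,:,::-1]
    if crop: im=im[crop[0]:crop[1],crop[2]:crop[3]]
    cv2.imwrite(f,cv2.resize(im,None,fx=s,fy=s,interpolation=cv2.INTER_CUBIC))
E
python3 - <<'E'
from h import *
np.set_printoptions(precision=4,suppress=True)
s=env.get_state();print({k:np.round(v,3) for k,v in s.items()},env.nose_length)
for n in['top','side']:
    c=cam(n);save(c,f'pics/{n}0.png',s=1.25);print(n,c['origin'],c['orientation'],c['fx'])
    W=cloud(c)
    for t in['frame','cover','bracket','hammer','jar','offcut','frame_well','frame_seat','frame_lip','cover_edge_near','cover_edge_far']:
        for r in env.pinpoint(n,t)[:4]:
            a,b=r['location'];print(n,t,round(r['score'],2),np.round([a,b],1),W[int(np.clip(round(a),0,399)),int(np.clip(round(b),0,639))])
E
```

```text
{'clock': np.float64(0.0), 'joint_pos': array([ 0.975,  0.314,  0.045,  1.304, -0.   ,  1.431]), 'qvel': array([ 0.001,  0.002, -0.   , -0.002, -0.001,  0.001]), 'tau': array([ -0.001, -48.063,  29.853,   0.019,  -0.   ,   0.   ]), 'tcp_pos': array([0.253, 0.516, 0.241]), 'orientation': array([-0.   ,  0.226,  0.974, -0.001]), 'wrist_force': array([ 0.859, -0.582,  0.362]), 'ft_torque': array([-0.01 ,  0.049, -0.011]), 'finger_gap': np.float64(0.085)} 0.011
top [0.3439 0.0251 1.4408] [ 0.0521 -0.6993  0.7115 -0.0443] 475.3014528139847
top frame 0.67 [195.8 399.7] [ 0.5569 -0.2038  0.0064]
top cover 0.86 [151.6 183.8] [0.7047 0.4582 0.0192]
top cover 0.61 [184.  324.8] [0.5918 0.0244 0.0425]
top cover 0.59 [186.2 255.7] [0.5888 0.2302 0.0472]
top bracket 0.76 [241.  329.1] [ 0.4241  0.0153 -0.001 ]
top hammer 0.55 [283.2 210.6] [0.3042 0.3662 0.0281]
top jar 0.64 [258.8 460.2] [ 0.3615 -0.3584  0.0729]
top jar 0.38 [215.2 407.1] [ 0.4984 -0.223   0.0048]
top offcut 0.55 [129.  342.4] [ 0.7593 -0.0302  0.0461]
top frame_well 0.68 [194.8 397.5] [ 0.5602 -0.1979  0.0056]
top frame_seat 0
[... 1033 characters left out ...]
8 -0.0541  0.0454]
side offcut 0.46 [278.8 336.7] [ 0.5633 -0.1996  0.0078]
side frame_well 0.66 [280.7 335.6] [ 0.5597 -0.2042  0.0062]
side frame_seat 0.63 [273.  335.2] [ 0.5614 -0.1816  0.0091]
side frame_lip 0.94 [273.5 305.7] [ 0.4779 -0.2115  0.0832]
side cover_edge_near 0.89 [204.5 355.9] [0.6747 0.0454 0.0111]
side cover_edge_near 0.81 [159.9 294.6] [0.5102 0.2827 0.0032]
side cover_edge_near 0.74 [126.  321.7] [0.6359 0.4442 0.0114]
side cover_edge_far 0.77 [118.3 363. ] [0.8084 0.4796 0.002 ]
side cover_edge_far 0.74 [171.2 347.7] [0.6843 0.2005 0.0022]
side cover_edge_far 0.62 [227.6 312.3] [ 0.5237 -0.0167  0.0009]
side cover_edge_far 0.34 [276.5 335.1] [ 0.5596 -0.1904  0.0088]
```

View pics/top0.png

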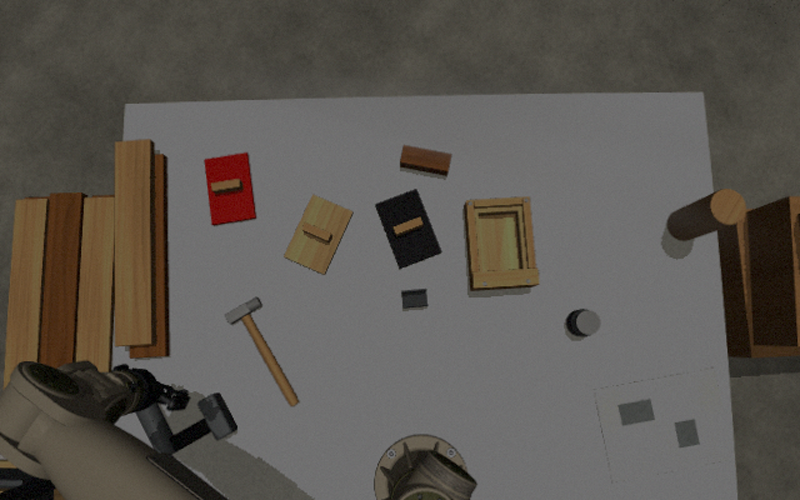

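View pics/side0.png

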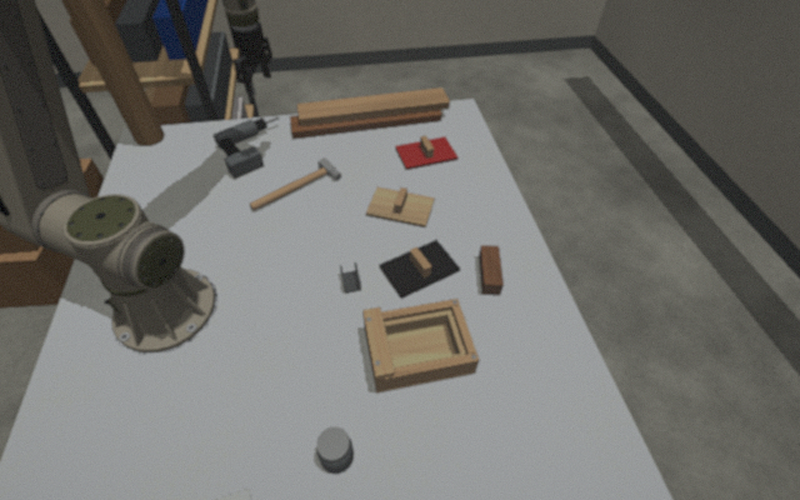

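The top view shows three cover-like boards: red at (184,150), plain plywood at (254,187) and black at (326,183) in camera pixels. The plain plywood one fits the description. The frame is at about (400,195), the bracket at (331,239), and the jar, hammer and offcut stand clear. I'll confirm with crops and fit the poses.

Run:
```python
from h import *
np.set_printoptions(precision=4,suppress=True)
c=cam('top');np.savez('top.npz',**c)
save(c,'pics/top_crop.png',(140,260,210,450),3.3)
W=cloud(c)
s=cam('side');np.savez('side.npz',**s)
save(s,'pics/side_crop.png',(140,330,270,430),4)
for x0,x1,y0,y1,n in[(.45,.72,.14,.34,'cover'),(.43,.70,-.33,-.09,'frame'),(.38,.48,-.05,.05,'brk')]:
  for cc,nn in((c,'top'),(s,'side')):
    V=cloud(cc).reshape(-1,3);m=(V[:,0]>x0)&(V[:,0]<x1)&(V[:,1]>y0)&(V[:,1]<y1)
    print(n,nn,m.sum(),np.histogram(V[m,2],bins=np.arange(-.01,.1,.005)))
```

```text
cover top 5574 (array([ 321, 1781, 1422,  697,  970,  200,    6,    6,    6,    9,   72,
         73,    8,    0,    0,    0,    0,    0,    0,    0,    0]), array([-0.01 , -0.005,  0.   ,  0.005,  0.01 ,  0.015,  0.02 ,  0.025,
        0.03 ,  0.035,  0.04 ,  0.045,  0.05 ,  0.055,  0.06 ,  0.065,
        0.07 ,  0.075,  0.08 ,  0.085,  0.09 ,  0.095]))
cover side 3115 (array([   0,  442, 1460,  110,  786,  173,   14,   12,   10,   11,   22,
         71,    4,    0,    0,    0,    0,    0,    0,    0,    0]), array([-0.01 , -0.005,  0.   ,  0.005,  0.01 ,  0.015,  0.02 ,  0.025,
        0.03 ,  0.035,  0.04 ,  0.045,  0.05 ,  0.055,  0.06 ,  0.065,
        0.07 ,  0.075,  0.08 ,  0.085,  0.09 ,  0.095]))
frame top 6763 (array([ 283, 1565, 1563,  712,  108,   50,   29,   48,   47,   47,  165,
        303,  131,  381,  513,   96,   27,  258,  373,   57,    0]), array([-0.01 , -0.005,  0.   ,  0.005,  0.01 ,  0.015,  0.02 ,  0.025,
        0.03 ,  0.035,  0.04 ,  0.045,  0.05 ,  0.055,  0.06 ,  0.065,
        0.07 ,  0.075,  0.08 ,  0.085,  0.09 ,  0.095]))
frame side 8377 (array([   1
[... 297 characters left out ...]
0.08 ,  0.085,  0.09 ,  0.095]))
brk top 1082 (array([ 55, 434, 447,  70,   2,   2,   4,   8,  33,  22,   3,   0,   0,
         0,   0,   0,   0,   0,   0,   0,   0]), array([-0.01 , -0.005,  0.   ,  0.005,  0.01 ,  0.015,  0.02 ,  0.025,
        0.03 ,  0.035,  0.04 ,  0.045,  0.05 ,  0.055,  0.06 ,  0.065,
        0.07 ,  0.075,  0.08 ,  0.085,  0.09 ,  0.095]))
brk side 904 (array([  1, 154, 570, 102,   5,   7,   7,   8,  12,  33,   5,   0,   0,
         0,   0,   0,   0,   0,   0,   0,   0]), array([-0.01 , -0.005,  0.   ,  0.005,  0.01 ,  0.015,  0.02 ,  0.025,
        0.03 ,  0.035,  0.04 ,  0.045,  0.05 ,  0.055,  0.06 ,  0.065,
        0.07 ,  0.075,  0.08 ,  0.085,  0.09 ,  0.095]))
```

View pics/top_crop.png

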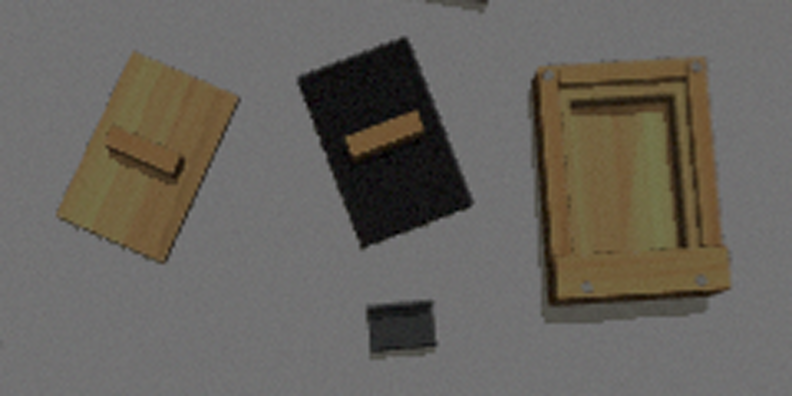

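View pics/side_crop.png

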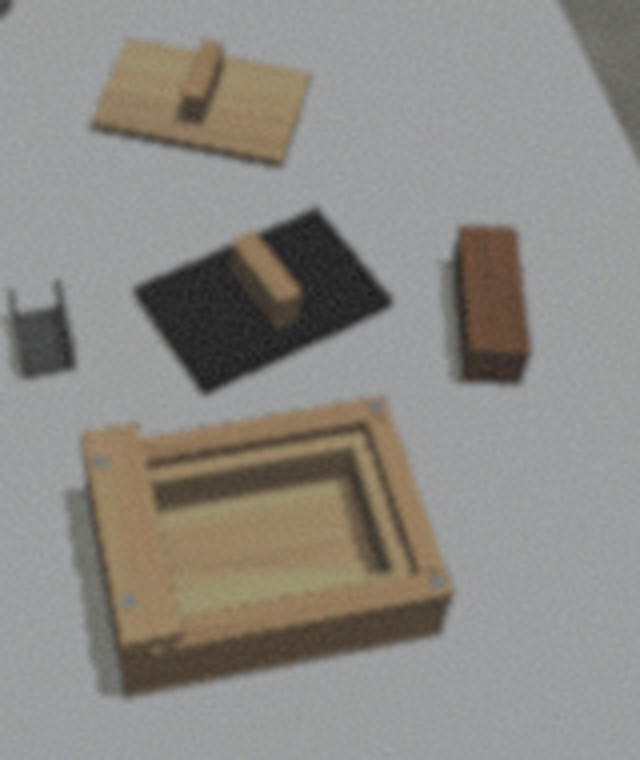

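The crops confirm it: the plain plywood board at top-crop (150,155) is the cover, with the black look-alike next to it. The bracket is at (400,328). I'll fit poses by matching model corners in both pictures.

```bash
cat > fit.py <<'E'
from h import *
from scipy.optimize import least_squares
def proj(c,P):
    Ri=rot(c['orientation']).inv(); p=Ri.apply(np.asarray(P)-np.array(c['origin']))
    return cv2.projectPoints(p,np.zeros(3),np.zeros(3),K(c),np.array(c['D'],float))[0].reshape(-1,2)
def place(p,M):
    M=np.asarray(M,float);cs,sn=np.cos(p[2]),np.sin(p[2])
    return np.c_[p[0]+cs*M[:,0]-sn*M[:,1],p[1]+sn*M[:,0]+cs*M[:,1],M[:,2]]
def fit(p0,sets):
    f=lambda p:np.concatenate([(proj(c,place(p,M))-uv).ravel() for c,M,uv in sets])
    r=least_squares(f,p0,loss='soft_l1');return r.x,r.fun
def full(uv,crop,s): return (np.array(uv,float)+.5)/s-.5+np.array([crop[2],crop[0]])
E
cat > f1.py <<'E'
from fit import *
np.set_printoptions(precision=4,suppress=True)
c={k:v for k,v in np.load('top.npz').items()};s={k:v for k,v in np.load('side.npz').items()}
TC=(140,260,210,450);SC=(140,330,270,430)
cov=[[85,55,12],[85,-55,12],[-85,-55,12],[-85,55,12]]
covt=[(135,50),(240,96),(165,262),(57,214)];covs=[(312,72),(283,159),(92,124),(125,40)]
fr=[[106,76,62],[106,-76,62],[-68,76,82],[-68,-76,82],[-106,-76,82],[-106,76,82]]
frt=[(533,70),(706,58),(550,249),(729,247),(731,289),(551,298)]
frs=[(384,399),(450,590),(138,424),(183,638),(123,643),(84,432)]
br=[[20,30,36],[20,-30,36],[-20,-30,36],[-20,30,36]]
brt=[(367,308),(433,302),(436,347),(370,355)]
brs=[(61,282),(74,330),None,(12,290)]
out={}
for n,M,t,sd,p0 in(('cover',cov,covt,covs,[.59,.23,-.4]),('frame',fr,frt,frs,[.57,-.2,0]),('bracket',br,brt,None,[.43,.01,0])):
    M=np.array(M)/1000.
    T=(c,M,full(t,TC,3.3));L=[T]
    if sd:L.append((s,M,full(sd,SC,4)))
    p,r=fit(p0,L);print(n,'both',p,'res',np.round(r.reshape(-1,2),1).tolist())
    for l,q in zip(L,'ts'):
        pp,_=fit(p0,[l]);print('   ',q,pp)
    out[n]=p
np.savez('poses.npz',**out)
def draw(cc,crop,sc,f):
    im=cv2.resize(cc['pixels'][crop[0]:crop[1],crop[2]:crop[3],::-1],None,fx=sc,fy=sc,interpolation=cv2.INTER_CUBIC)
    im=np.clip(im*1.6,0,255).astype(np.uint8)
    for n,M in(('cover',cov),('cover',[[-10,-35,46],[10,-35,46],[10,35,46],[-10,35,46]]),('frame',[fr[i] for i in(2,3,4,5)]),('frame',[[-68,-58,62],[88,-58,62],[88,58,62],[-68,58,62]]),('frame',[[-68,-76,62],[106,-76,62],[106,76,62],[-68,76,62]]),('bracket',br),('bracket',[[-20,-30,0],[20,-30,0],[20,30,0],[-20,30,0]])):
        uv=(proj(cc,place(out[n],np.array(M)/1000.))-[crop[2],crop[0]]+.5)*sc-.5
        cv2.polylines(im,[np.round(uv).astype(np.int32)],True,(0,0,255) if n!='bracket' else (0,255,0),1)
    cv2.imwrite(f,im)
draw(c,TC,3.3,'pics/ov_top.png');draw(s,SC,3.3,'pics/ov_side.png')
E
python3 f1.py
```

```text
cover both [ 0.5933  0.2391 -0.426 ] res [[-0.5, -0.1], [0.1, -0.3], [-0.0, 0.0], [-0.0, 0.3], [-0.2, 0.4], [0.3, 0.7], [-0.5, -0.2], [0.4, -0.2]]
    t [ 0.5933  0.2387 -0.4322]
    s [ 0.5936  0.24   -0.4131]
frame both [ 0.5562 -0.1977  0.0387] res [[1.3, -1.3], [-0.1, -0.4], [1.1, 2.1], [-0.5, -0.3], [0.0, 0.1], [1.7, 0.4], [0.3, -1.3], [1.2, 0.6], [-0.2, -0.8], [0.1, -1.8], [-0.6, 0.0], [-0.8, -0.4]]
    t [ 0.5564 -0.1961  0.0326]
    s [ 0.556  -0.1991  0.0408]
bracket both [0.4278 0.0086 0.0742] res [[-0.3, 0.2], [-0.1, 0.2], [0.3, 0.0], [0.0, -0.5]]
    t [0.4278 0.0086 0.0742]
```

```bash
python3 -c "
import cv2
a=cv2.imread('pics/ov_side.png');print(a.shape)"
```

```text
(627, 528, 3)
```

View pics/ov_top.png

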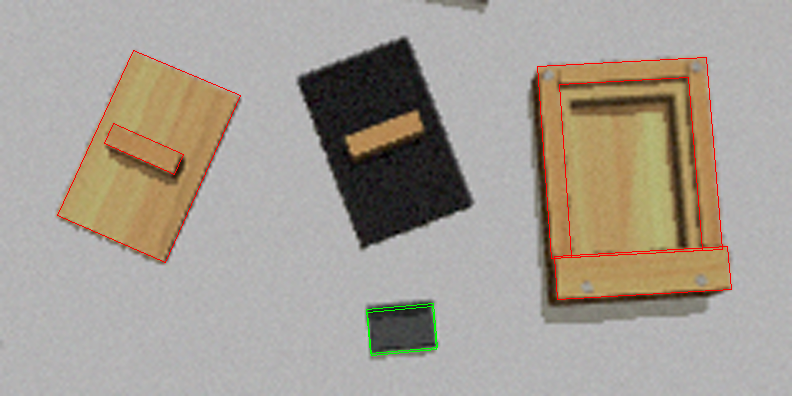

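View pics/ov_side.png

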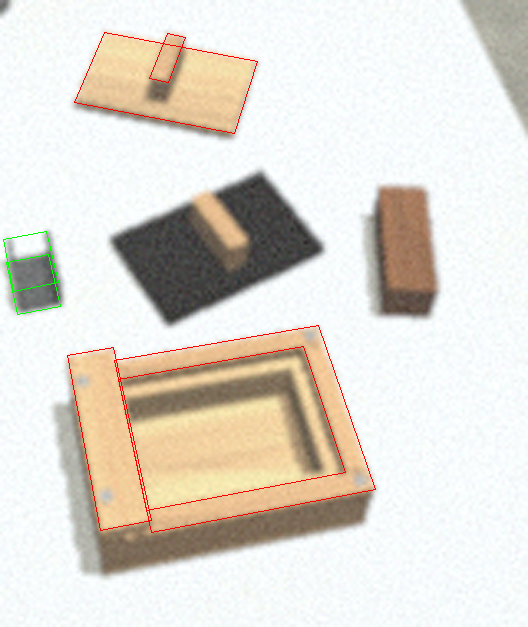

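```bash
cat > f2.py <<'E'
from fit import *
import sys
c={k:v for k,v in np.load('top.npz').items()};s={k:v for k,v in np.load('side.npz').items()}
def z(cc,crop,sc,f):
    im=cv2.resize(cc['pixels'][crop[0]:crop[1],crop[2]:crop[3],::-1],None,fx=sc,fy=sc,interpolation=cv2.INTER_CUBIC)
    cv2.imwrite(f,np.clip(im*(1.8 if cc is c else 1.2),0,255).astype(np.uint8))
z(c,(152,236,366,438),7,'pics/z_top.png');z(s,(234,318,286,390),7,'pics/z_side.png')
E
python3 f2.py
```

```text
(no output)
```

View pics/z_top.png

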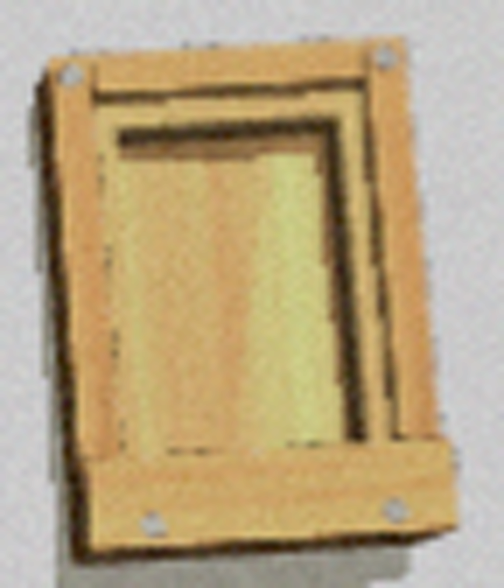

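View pics/z_side.png

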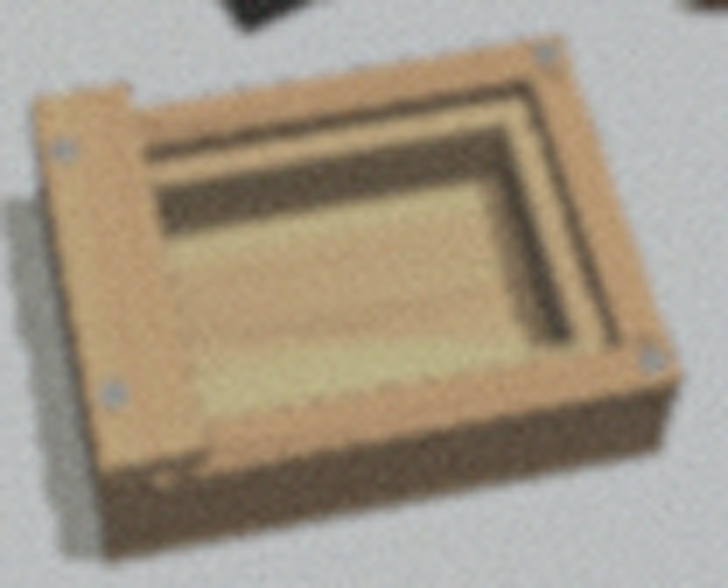

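```bash
cat > f3.py <<'E'
from fit import *
np.set_printoptions(precision=4,suppress=True)
c={k:v for k,v in np.load('top.npz').items()};s={k:v for k,v in np.load('side.npz').items()}
M=np.array([[106,76,62],[106,-76,62],[-68,76,82],[-68,-76,82],[-106,-76,82],[-106,76,82],[88,58,62],[88,-58,62]])/1000
t=full([(50,60),(403,40),(84,458),(452,440),(456,532),(90,552),(96,92),(366,80)],(152,0,366),7)
q=full([(562,38),(680,378),(128,85),(205,455),(105,468),(34,102),(530,85),(618,345)],(234,0,286),7)
for L in([(c,M,t)],[(s,M,q)],[(c,M,t),(s,M,q)]):
    p,r=fit([.556,-.198,.04],L);print(p,np.round(r.reshape(-1,2),1).tolist())
o=dict(np.load('poses.npz'));o['frame']=p;np.savez('poses.npz',**o)
for n,cc in(('top',c),('side',s)):
    crop,sc=((152,236,366,438),7) if n=='top' else ((234,318,286,390),7)
    im=cv2.imread(f'pics/z_{n}.png')
    for A in([M[i] for i in(2,3,4,5)],np.array([[-68,-58,62],[88,-58,62],[88,58,62],[-68,58,62]])/1e3,np.array([[-68,-76,62],[106,-76,62],[106,76,62],[-68,76,62]])/1e3,np.array([[-71,-48,6],[71,-48,6],[71,48,6],[-71,48,6]])/1e3):
        uv=(proj(cc,place(p,A))-[crop[2],crop[0]]+.5)*sc-.5
        cv2.polylines(im,[np.round(uv).astype(np.int32)],True,(0,0,255),1)
    cv2.imwrite(f'pics/zo_{n}.png',im)
E
python3 f3.py; python3 -c "
import cv2,numpy as np
a=cv2.imread('pics/zo_top.png');b=cv2.imread('pics/zo_side.png')
x=np.hstack([a,b]);cv2.imwrite('pics/zo.png',cv2.resize(x,(800,int(x.shape[0]*800/x.shape[1]))))"
```

```text
[ 0.5559 -0.1976  0.0364] [[-0.2, -0.5], [0.4, -0.4], [-0.2, 0.2], [-0.1, -0.1], [0.4, -0.0], [-0.2, 0.0], [-0.3, 0.5], [0.2, 0.2]]
[ 0.5556 -0.1994  0.0403] [[-0.1, -0.4], [0.6, 0.7], [-0.1, -0.3], [0.5, -0.5], [-0.8, 0.7], [-0.8, -0.3], [0.1, -0.6], [0.4, 0.3]]
[ 0.5557 -0.1984  0.0382] [[0.0, -0.4], [0.6, -0.4], [0.1, 0.3], [0.2, -0.1], [0.7, -0.1], [0.2, 0.1], [-0.0, 0.6], [0.4, 0.2], [-0.0, -0.7], [0.5, 0.4], [0.0, -0.7], [0.4, -0.9], [-0.9, 0.3], [-0.7, -0.7], [0.1, -0.9], [0.4, 0.0]]
```

View pics/zo.png

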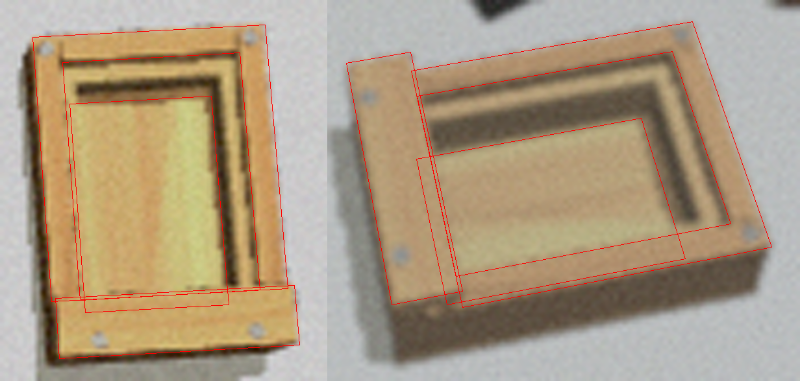

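```bash
cat > go.py <<'E'
# usage: go.py x y z [yheading]  -> total scaled shift in present tool axes, and turn units (5deg)
from h import *
import sys
a=[float(v) for v in sys.argv[1:]]
s=env.get_state();r=rot(s['orientation']);p=np.array(s['tcp_pos'])
d=r.inv().apply(np.array(a[:3])-p)
y=r.apply([0,1,0]);h=np.arctan2(y[1],y[0])
print('t',round(float(s['clock']),2),'tcp',np.round(p,4),'yhead',round(h,4),'gap',round(float(s['finger_gap']),4),'F',np.round(s['wrist_force'],1),'j',np.round(s['joint_pos'],2))
print('scaled shift',np.round(d/.8,4),'rows>=',round(np.linalg.norm(d)/.0417,1))
if len(a)>3:
    e=(h-a[3]+np.pi/2)%np.pi-np.pi/2
    print('turn units',round(np.degrees(e)/5,2))
E
R3='{"hand":[85,85,85,85,85],"delta_pos":[[-0.0317,-0.0315,0],[-0.0317,-0.0315,0],[-0.0317,-0.0315,0],[-0.0317,-0.0315,0],[-0.0317,-0.0315,0]],"turn":[0,0,0,0,0]}' ; unset R3
python3 -m creep '{"hand":[85,85,85,85,85],"delta_pos":[[-0.0317,-0.0315,0],[-0.0317,-0.0315,0],[-0.0317,-0.0315,0],[-0.0317,-0.0315,0],[-0.0317,-0.0315,0]],"turn":[0,0,0,0,0]}' 30
python3 go.py .4278 .0086 .2 .0742
```

```text
clock: 1.72
tcp_pos: [0.3116, 0.346, 0.2423]
orientation: [0.0, 0.225, 0.974, 0.0]
wrist_force: [1.3, 0.2, 0.6]
finger_gap: 0.0849
t 1.72 tcp [0.3116 0.346  0.2423] yhead 1.1159 gap 0.0849 F [1.3 0.2 0.6] j [ 0.66  0.1  -0.22  1.25 -0.    1.12]
scaled shift [-0.3157 -0.315   0.0529] rows>= 8.6
turn units 11.94
```

```bash
python3 -m creep '{"hand":[85,85,85,85,85],"delta_pos":[[-0.0316,-0.0315,0],[-0.0316,-0.0315,0],[-0.0316,-0.0315,0],[-0.0316,-0.0315,0],[-0.0316,-0.0315,0]],"turn":[0,0,0,0,0]}' >/dev/null
python3 -m creep '{"hand":[85,85,85,85,85],"delta_pos":[[-0.0316,-0.0315,0],[-0.0316,-0.0315,0],[-0.0316,-0.0315,0],[-0.0316,-0.0315,0],[-0.0316,-0.0315,0]],"turn":[0,0,0,0,0]}' >/dev/null
python3 -m creep '{"hand":[85,85,85,85,85],"delta_pos":[[0,0,0.01],[0,0,0.01],[0,0,0.01],[0,0,0.01],[0,0,0.01]],"turn":[1,1,1,1,1]}' >/dev/null
python3 -m creep '{"hand":[85,85,85,85,85],"delta_pos":[[0,0,0],[0,0,0],[0,0,0],[0,0,0],[0,0,0]],"turn":[1,1,1,1,1]}' >/dev/null
python3 -m creep '{"hand":[85,85,85,85,85],"delta_pos":[[0,0,0],[0,0,0],[0,0,0],[0,0,0],[0,0,0]],"turn":[1,0.94,0,0,0]}'
python3 go.py .4278 .0086 .023 .0742
```

```text
clock: 3.8
tcp_pos: [0.4276, 0.0098, 0.2024]
orientation: [0.0, 0.68, 0.733, 0.0]
wrist_force: [-0.2, -0.1, 0.9]
finger_gap: 0.0848
t 3.8 tcp [0.4276 0.0098 0.2024] yhead 0.0751 gap 0.0848 F [-0.2 -0.1  0.9] j [-0.17  0.05 -0.38  1.14  0.    1.33]
scaled shift [-1.600e-03  1.000e-04  2.242e-01] rows>= 4.3
turn units 0.01
```

```bash
python3 -m creep '{"hand":[85,85,85,85,85],"delta_pos":[[-0.0016,0,0.046],[0,0,0.046],[0,0,0.046],[0,0,0.046],[0,0,0.02]],"turn":[0,0,0,0,0]}' >/dev/null
python3 -m creep '{"hand":[85,85,85,85,85],"delta_pos":[[0,0,0.016],[0,0,0.008],[0,0,0.002],[0,0,0],[0,0,0]],"turn":[0,0,0,0,0]}'
python3 - <<'E'
from h import *
c=cam('side');save(c,'pics/s1.png',(150,260,230,370),5)
E
python3 go.py .4278 .0086 .018 .0742
```

```text
clock: 4.63
tcp_pos: [0.4286, 0.0084, 0.0191]
orientation: [0.001, 0.681, 0.733, 0.0]
wrist_force: [0.3, 0.6, 0.4]
finger_gap: 0.0852
t 4.68 tcp [0.4287 0.0084 0.0193] yhead 0.0734 gap 0.085 F [ 0.5 -1.1  0.8] j [-0.17  0.24 -0.66  0.66  0.    1.33]
scaled shift [ 0.0003 -0.0012  0.0016] rows>= 0.0
turn units -0.01
```

View pics/s1.png

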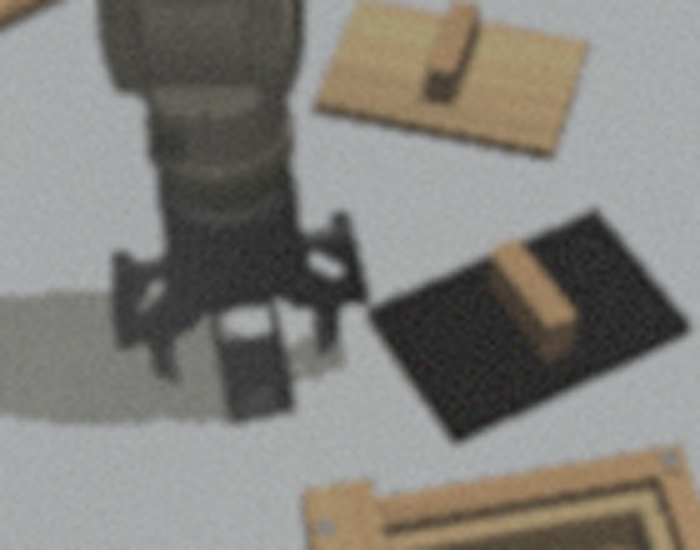

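The fingers straddle the bracket at crop (255,370), with a gap on each side. I'll close and lift.

```bash
python3 -m creep '{"hand":[36,36,36,36,36],"delta_pos":[[0,0,0],[0,0,0],[0,0,0],[0,0,0],[0,0,0]],"turn":[0,0,0,0,0]}' 35
python3 -m creep '{"hand":[36,36,36,36,36],"delta_pos":[[0,0,0],[0,0,0],[0,0,0],[0,0,0],[0,0,0]],"turn":[0,0,0,0,0]}' 
python3 -m creep '{"hand":[36,36,36,36,36],"delta_pos":[[0,0,-0.02],[0,0,-0.04],[0,0,-0.045],[0,0,-0.045],[0,0,-0.03]],"turn":[0,0,0,0,0]}' 
python3 go.py .5590 -.1984 .16 .038
```

```text
clock: 5.1
tcp_pos: [0.4284, 0.0085, 0.0189]
orientation: [0.001, 0.681, 0.732, 0.0]
wrist_force: [-0.4, 0.9, 5.4]
finger_gap: 0.0396
clock: 5.52
tcp_pos: [0.4284, 0.0085, 0.0189]
orientation: [0.001, 0.681, 0.732, 0.0]
wrist_force: [-0.0, -0.3, 5.9]
finger_gap: 0.0394
clock: 5.93
tcp_pos: [0.4281, 0.0085, 0.1651]
orientation: [0.001, 0.681, 0.732, 0.001]
wrist_force: [1.0, -0.0, -0.9]
finger_gap: 0.0396
t 5.93 tcp [0.4281 0.0085 0.1651] yhead 0.0732 gap 0.0396 F [ 1.  -0.  -0.9] j [-0.17  0.07 -0.45  1.05  0.    1.33]
scaled shift [-0.2699  0.1443  0.0068] rows>= 5.9
turn units 0.4
```

```bash
python3 -m creep '{"hand":[36,36,36,36,36],"delta_pos":[[-0.035,0.0185,0],[-0.035,0.0185,0],[-0.035,0.0185,0],[-0.035,0.0185,0],[-0.035,0.0185,0]],"turn":[0,0,0,0,0]}' >/dev/null
python3 -m creep '{"hand":[36,36,36,36,36],"delta_pos":[[-0.035,0.0185,0],[-0.035,0.0185,0],[-0.025,0.0148,0],[0,0,0],[0,0,0]],"turn":[0,0,0,0,0.4]}'
python3 - <<'E'
from h import *
c=cam('side');save(c,'pics/s2.png',(150,330,230,410),3.3)
E
python3 go.py .5590 -.1984 .026 .038
```

```text
clock: 6.77
tcp_pos: [0.5586, -0.1996, 0.1611]
orientation: [-0.001, 0.694, 0.72, -0.0]
wrist_force: [-0.6, 0.1, -1.1]
finger_gap: 0.0395
t 6.82 tcp [ 0.5581 -0.1988  0.1611] yhead 0.0341 gap 0.0397 F [ 0.2 -0.1 -1.1] j [-0.48  0.38 -0.06  1.13  0.    1.06]
scaled shift [0.0002 0.0015 0.1689] rows>= 3.2
turn units -0.04
```

View pics/s2.png

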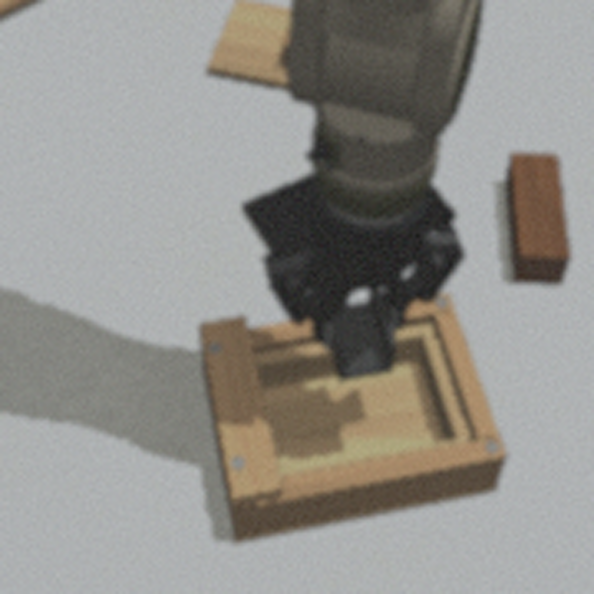

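The bracket is held above the well, at crop (362,350). Lowering it and releasing.

```bash
python3 -m creep '{"hand":[36,36,36,36,36],"delta_pos":[[0,0.0015,0.04],[0,0,0.045],[0,0,0.04],[0,0,0.025],[0,0,0.012]],"turn":[0,0,0,0,0]}' >/dev/null
python3 -m creep '{"hand":[36,36,36,36,36],"delta_pos":[[0,0,0.0045],[0,0,0.002],[0,0,0],[0,0,0],[0,0,0]],"turn":[0,0,0,0,0]}' 
python3 -m creep '{"hand":[65,65,65,65,65],"delta_pos":[[0,0,0],[0,0,0],[0,0,0],[0,0,0],[0,0,0]],"turn":[0,0,0,0,0]}'
python3 -m creep '{"hand":[65,65,65,65,65],"delta_pos":[[0,0,-0.02],[0,0,-0.04],[0,0,-0.048],[0,0,-0.048],[0,0,-0.048]],"turn":[0,0,0,0,0]}' 
python3 -m creep '{"hand":[85,85,85,85,85],"delta_pos":[[0,0,-0.02],[0,0,0],[0,0,0],[0,0,0],[0,0,0]],"turn":[0,0,0,0,0]}' 
python3 go.py .5933 .2391 .2 1.145
```

```text
clock: 7.65
tcp_pos: [0.5609, -0.1989, 0.0291]
orientation: [0.001, 0.693, 0.72, 0.0]
wrist_force: [0.3, -0.0, -1.0]
finger_gap: 0.0396
clock: 8.07
tcp_pos: [0.5599, -0.1984, 0.0277]
orientation: [0.0, 0.694, 0.72, 0.0]
wrist_force: [0.6, -0.6, -0.3]
finger_gap: 0.0649
clock: 8.48
tcp_pos: [0.5593, -0.1982, 0.1922]
orientation: [-0.0, 0.694, 0.72, -0.0]
wrist_force: [1.4, -0.5, -0.2]
finger_gap: 0.0648
clock: 8.9
tcp_pos: [0.5588, -0.1979, 0.2047]
orientation: [-0.002, 0.694, 0.72, -0.0]
wrist_force: [-0.3, -0.4, 0.2]
finger_gap: 0.0851
t 8.9 tcp [ 0.5588 -0.1979  0.2047] yhead 0.0381 gap 0.0851 F [-0.3 -0.4  0.2] j [-0.48  0.36  0.02  1.24  0.    1.06]
scaled shift [0.5442 0.0639 0.0067] rows>= 10.5
turn units -12.68
```

```bash
python3 -m creep '{"hand":[85,85,85,85,85],"delta_pos":[[0.0453,0.0053,0],[0.0453,0.0053,0],[0.0453,0.0053,0],[0.0453,0.0053,0],[0.0453,0.0053,0]],"turn":[0,0,0,0,0]}' >/dev/null
python3 -m creep '{"hand":[85,85,85,85,85],"delta_pos":[[0.0453,0.0053,0],[0.0453,0.0053,0],[0.0453,0.0053,0],[0.0453,0.0053,0],[0.0453,0.0053,0]],"turn":[0,0,0,0,0]}' >/dev/null
python3 -m creep '{"hand":[85,85,85,85,85],"delta_pos":[[0.0453,0.0053,0],[0.0453,0.0053,0],[0,0,0],[0,0,0],[0,0,0]],"turn":[0,0,-1,-1,-1]}' >/dev/null
python3 -m creep '{"hand":[85,85,85,85,85],"delta_pos":[[0,0,0],[0,0,0],[0,0,0],[0,0,0],[0,0,0]],"turn":[-1,-1,-1,-1,-1]}' >/dev/null
python3 -m creep '{"hand":[85,85,85,85,85],"delta_pos":[[0,0,0],[0,0,0],[0,0,0],[0,0,0],[0,0,0]],"turn":[-1,-1,-1,-1,-0.68]}'
python3 - <<'E'
from fit import *
t=cam('top');s=cam('side')
np.savez('top2.npz',**t);np.savez('side2.npz',**s)
save(t,'pics/t3.png',(140,260,210,450),3.3)
save(s,'pics/s3.png',(234,318,286,390),6)
E
python3 go.py .5933 .2391 .031 1.145
```

```text
clock: 10.98
tcp_pos: [0.5931, 0.2378, 0.2045]
orientation: [-0.002, 0.209, 0.978, -0.001]
wrist_force: [0.4, -0.4, -0.4]
finger_gap: 0.0851
t 11.08 tcp [0.5932 0.2379 0.2047] yhead 1.1448 gap 0.0852 F [ 0.7  0.5 -0.5] j [0.26 0.45 0.16 1.28 0.   0.68]
scaled shift [-1.000e-04  1.900e-03  2.171e-01] rows>= 4.2
turn units -0.0
```

View pics/t3.png

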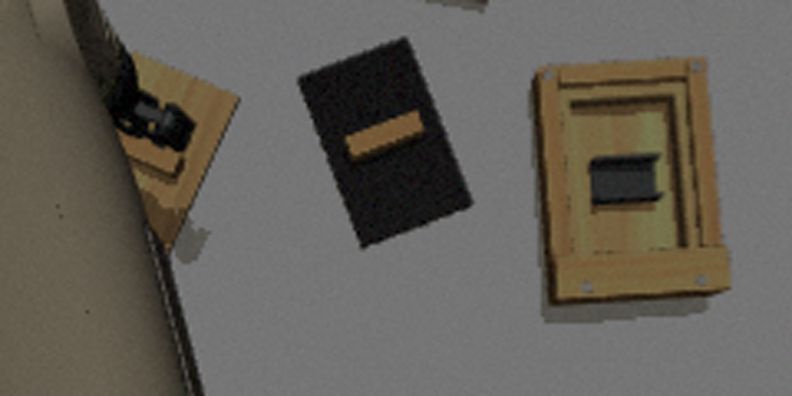

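View pics/s3.png

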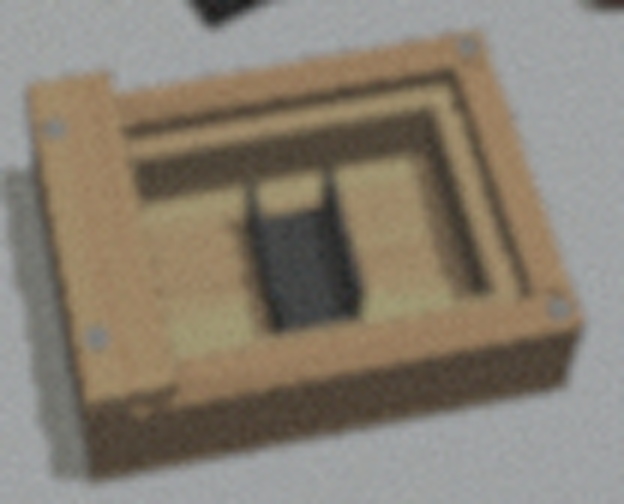

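The bracket stands upright in the well at top-crop (625,180). Now descending on the batten.

```bash
python3 -m creep '{"hand":[85,85,85,85,85],"delta_pos":[[0,0.0019,0.04],[0,0,0.045],[0,0,0.045],[0,0,0.035],[0,0,0.015]],"turn":[0,0,0,0,0]}' >/dev/null
python3 -m creep '{"hand":[85,85,85,85,85],"delta_pos":[[0,0,0.013],[0,0,0],[0,0,0],[0,0,0],[0,0,0]],"turn":[0,0,0,0,0]}'
python3 - <<'E'
from h import *
c=cam('side');save(c,'pics/s4.png',(110,220,270,410),5)
E
python3 go.py .5933 .2391 .031 1.145
```

```text
clock: 11.92
tcp_pos: [0.5959, 0.2398, 0.054]
orientation: [0.001, 0.212, 0.977, 0.001]
wrist_force: [-0.5, -0.8, 0.2]
finger_gap: 0.0852
t 11.97 tcp [0.5958 0.2398 0.0539] yhead 1.1444 gap 0.0849 F [-0.   0.2  0. ] j [ 0.26  0.55 -0.07  0.95  0.    0.68]
scaled shift [ 0.0026 -0.0022  0.0287] rows>= 0.6
turn units -0.01
```

View pics/s4.png

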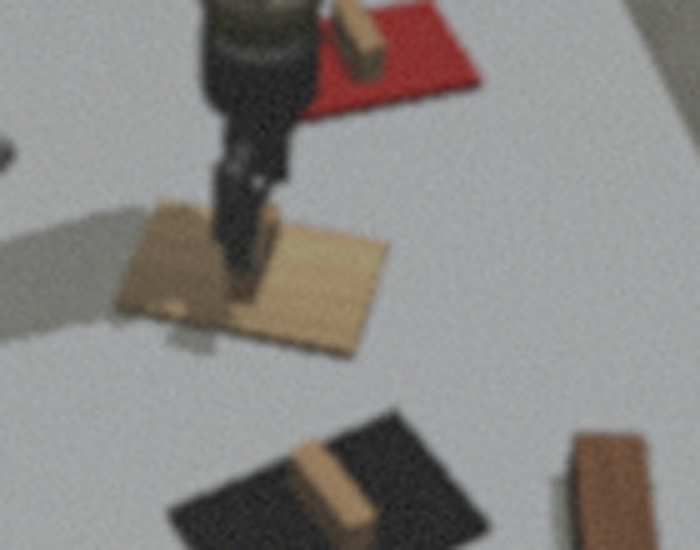

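```bash
python3 -m creep '{"hand":[85,85,85,85,85],"delta_pos":[[0.0026,-0.0015,0.01],[0,0,0.01],[0,0,0.0075],[0,0,0],[0,0,0]],"turn":[0,0,0,0,0]}'
python3 - <<'E'
from h import *
c=cam('side');save(c,'pics/s5.png',(140,210,280,380),7)
E
python3 go.py .5933 .2391 .031 1.145
```

```text
clock: 12.38
tcp_pos: [0.5915, 0.2391, 0.0294]
orientation: [-0.001, 0.211, 0.977, -0.0]
wrist_force: [-0.6, -0.7, -0.1]
finger_gap: 0.0849
t 12.43 tcp [0.592  0.2392 0.0298] yhead 1.1447 gap 0.0848 F [ 0.1 -0.1  0.4] j [ 0.26  0.57 -0.1   0.9   0.    0.68]
scaled shift [-0.0015  0.0006 -0.0014] rows>= 0.0
turn units -0.0
```

View pics/s5.png

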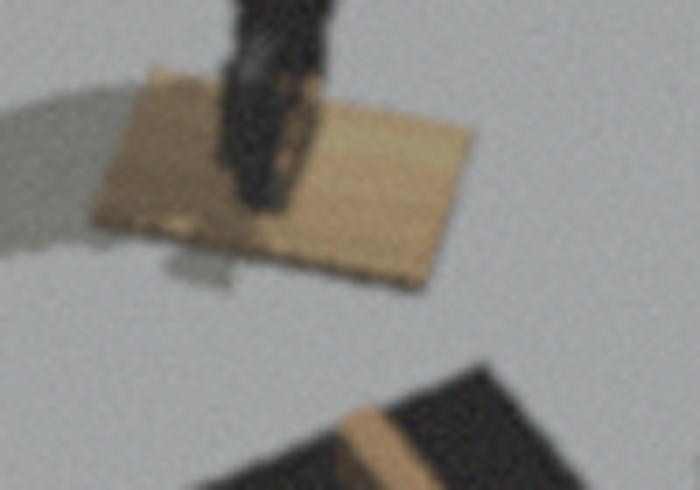

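```bash
python3 -m creep '{"hand":[62,62,62,62,62],"delta_pos":[[0,0,0],[0,0,0],[0,0,0],[0,0,0],[0,0,0]],"turn":[0,0,0,0,0]}' 35
python3 -m creep '{"hand":[62,62,62,62,62],"delta_pos":[[0,0,0],[0,0,0],[0,0,0],[0,0,0],[0,0,0]],"turn":[0,0,0,0,0]}' 
python3 -m creep '{"hand":[62,62,62,62,62],"delta_pos":[[0,0,-0.01],[0,0,-0.03],[0,0,-0.045],[0,0,-0.045],[0,0,-0.04]],"turn":[0,0,0,0,0]}'
python3 - <<'E'
from h import *
c=cam('side');save(c,'pics/s6.png',(110,220,270,410),5)
E
python3 go.py .5757 -.1977 .17 1.609
```

```text
clock: 12.85
tcp_pos: [0.5928, 0.2394, 0.0309]
orientation: [0.001, 0.211, 0.977, 0.0]
wrist_force: [-0.3, 1.0, 2.7]
finger_gap: 0.0691
clock: 13.27
tcp_pos: [0.5928, 0.2394, 0.0308]
orientation: [0.001, 0.211, 0.977, 0.0]
wrist_force: [-0.6, 0.4, 6.1]
finger_gap: 0.0694
clock: 13.68
tcp_pos: [0.5912, 0.2389, 0.1674]
orientation: [-0.001, 0.211, 0.977, -0.001]
wrist_force: [0.8, 0.5, -1.8]
finger_gap: 0.0688
t 13.73 tcp [0.5945 0.2398 0.175 ] yhead 1.1447 gap 0.069 F [2.5 1.3 4.6] j [ 0.26  0.46  0.1   1.2  -0.    0.68]
scaled shift [-0.2046 -0.5077  0.0049] rows>= 10.5
turn units -5.32
```

View pics/s6.png

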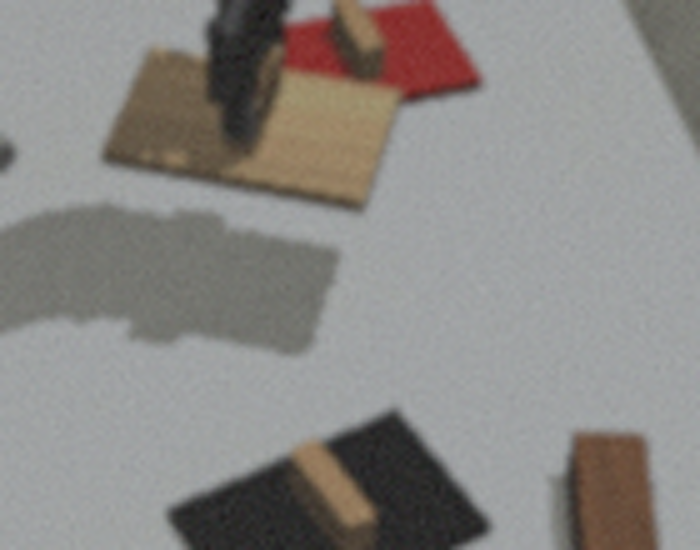

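```bash
python3 -m creep '{"hand":[62,62,62,62,62],"delta_pos":[[-0.0170,-0.0422,0],[-0.0170,-0.0422,0],[-0.0170,-0.0422,0],[-0.0170,-0.0422,0],[-0.0170,-0.0422,0]],"turn":[0,0,0,0,0]}' >/dev/null
python3 -m creep '{"hand":[62,62,62,62,62],"delta_pos":[[-0.0170,-0.0422,0],[-0.0170,-0.0422,0],[-0.0170,-0.0422,0],[-0.0170,-0.0422,0],[-0.0170,-0.0422,0]],"turn":[0,0,0,0,0]}' 
python3 -m creep '{"hand":[62,62,62,62,62],"delta_pos":[[-0.0170,-0.0422,0],[-0.0170,-0.0422,0],[0,0,0],[0,0,0],[0,0,0]],"turn":[0,0,-1,-1,-1]}' >/dev/null
python3 -m creep '{"hand":[62,62,62,62,62],"delta_pos":[[0,0,0],[0,0,0],[0,0,0],[0,0,0],[0,0,0]],"turn":[-1,-1,-0.32,0,0]}' 
python3 go.py .5777 -.1976 .14 1.609
python3 - <<'E'
from h import *
c=cam('side');np.savez('side3.npz',**c);save(c,'pics/s7.png',(200,330,260,410),5)
t=cam('top');np.savez('top3.npz',**t);save(t,'pics/t7.png',(130,250,340,460),5)
E
```

```text
clock: 14.57
tcp_pos: [0.5752, -0.1258, 0.1654]
orientation: [-0.001, 0.211, 0.977, 0.0]
wrist_force: [0.3, 0.8, -1.9]
finger_gap: 0.0693
clock: 15.4
tcp_pos: [0.5727, -0.1968, 0.1655]
orientation: [-0.001, -0.018, 1.0, 0.0]
wrist_force: [0.0, -0.2, -1.1]
finger_gap: 0.069
t 15.4 tcp [ 0.5727 -0.1968  0.1655] yhead 1.6078 gap 0.069 F [ 0.  -0.2 -1.1] j [-0.46  0.4  -0.01  1.16 -0.   -0.5 ]
scaled shift [-0.0062 -0.0012  0.0319] rows>= 0.6
turn units -0.01
```

View pics/s7.png

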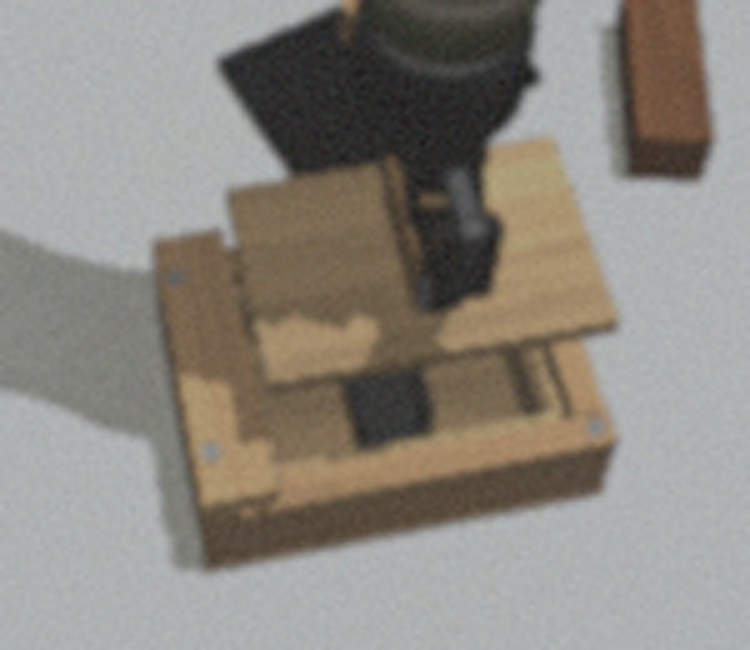

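View pics/t7.png

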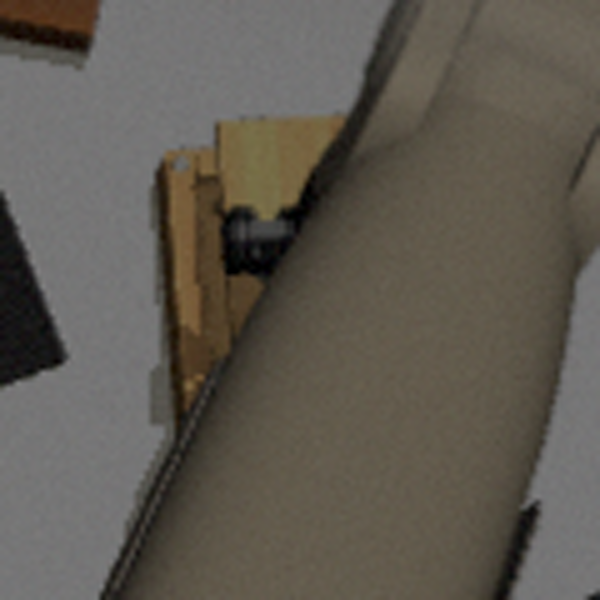

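```bash
cat > f4.py <<'E'
from fit import *
def fit6(c,uv,p0,M):
    f=lambda p:(proj(c,R.from_euler('ZYX',p[3:6]).apply(M)+p[:3])-uv).ravel()/.3
    pri=lambda p:np.r_[f(p),(p[2]-p0[2])/.002,(p[4]-p0[4])/.03,(p[5]-p0[5])/.01]
    r=least_squares(pri,p0);return r.x,r.fun
E
python3 - <<'E'
from f4 import *
np.set_printoptions(precision=4,suppress=True)
s=dict(np.load('side3.npz').items())
M=np.array([[-85,55,12],[85,55,12],[85,-55,12],[-85,-55,12]])/1000
uv=full([(228,190),(555,140),(617,323),(268,379)],(200,0,260),5)
p,r=fit6(s,uv,[.573,-.197,.1345,.038,0,0],M);print(p,r)
e=env.get_state();print(e['tcp_pos'])
fx=np.array([.5557,-.1984]);d=p[:2]-fx;a=.038;print('in frame',d@[np.cos(a),np.sin(a)],d@[-np.sin(a),np.cos(a)])
E
```

```text
[ 0.5729 -0.1955  0.1317  0.0203  0.0097 -0.0136] [-0.275  -1.6236 -0.4542 -0.524   1.5027  0.3277 -0.7952  1.3379 -1.3907
  0.3238 -1.3568]
[ 0.573  -0.1969  0.1658]
in frame 0.01730519542179421 0.0022370603601753426
```

```bash
python3 -m creep '{"hand":[62,62,62,62,62],"delta_pos":[[-0.0066,-0.002,0.02],[0,0,0.03],[0,0,0.02],[0,0,0.0055],[0,0,0]],"turn":[0,0,0,0,0]}'
python3 go.py .578 -.1985 .1 1.609
python3 - <<'E'
from h import *
c=cam('side');np.savez('side4.npz',**c);save(c,'pics/s8.png',(220,330,270,410),5.5)
E
```

```text
clock: 15.92
tcp_pos: [0.5775, -0.1978, 0.1042]
orientation: [-0.002, -0.019, 1.0, 0.001]
wrist_force: [-0.3, -0.0, -1.2]
finger_gap: 0.0693
t 15.92 tcp [ 0.5775 -0.1978  0.1042] yhead 1.6085 gap 0.0693 F [-0.3 -0.  -1.2] j [-0.46  0.46 -0.09  1.03  0.   -0.5 ]
scaled shift [-0.0006 -0.0009  0.0052] rows>= 0.1
turn units -0.01
```

View pics/s8.png

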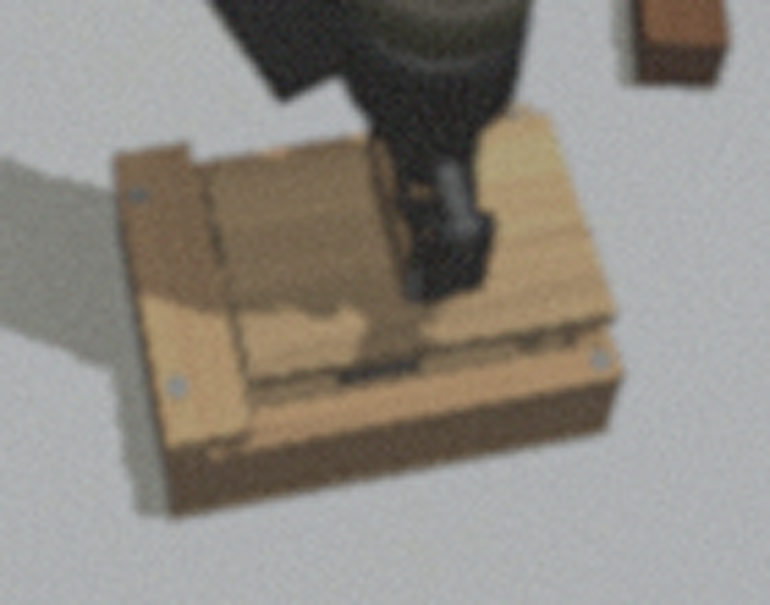

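```bash
python3 - <<'E'
from f4 import *
np.set_printoptions(precision=4,suppress=True)
s=dict(np.load('side4.npz').items())
M=np.array([[-85,55,12],[85,55,12],[85,-55,12],[-85,-55,12]])/1000
uv=full([(208,166),(545,112),(616,312),(245,378)],(220,0,270),5.5)
fr=np.array([.5556,-.1994])
p,r=fit6(s,uv,[.578,-.197,.073,.038,0,0],M);print(p,r)
d=p[:2]-fr;a=.0395;print('in frame(side)',d@[np.cos(a),np.sin(a)],d@[-np.sin(a),np.cos(a)])
E
python3 -m creep '{"hand":[62,62,62,62,62],"delta_pos":[[-0.0006,-0.0015,0.005],[0,0,0.004],[0,0,0.004],[0,0,0],[0,0,0]],"turn":[-0.1,0,0,0,0]}'
python3 go.py .578 -.1985 .088 1.613
```

```text
[ 0.5763 -0.1962  0.0725  0.0217 -0.0024  0.0027] [-2.0364  0.7029  1.6584 -0.0156 -0.6349  0.1288  1.0055 -0.8203 -0.2404
 -0.0786  0.2724]
in frame(side) 0.020849360924774452 0.0023670339250414446
clock: 16.38
tcp_pos: [0.5793, -0.1997, 0.0956]
orientation: [0.0, -0.023, 1.0, 0.0]
wrist_force: [-0.2, 0.4, -2.1]
finger_gap: 0.0693
t 16.38 tcp [ 0.5793 -0.1997  0.0956] yhead 1.6175 gap 0.0693 F [-0.2  0.4 -2.1] j [-0.46  0.46 -0.1   1.01  0.   -0.51]
scaled shift [0.0015 0.0015 0.0095] rows>= 0.2
turn units 0.05
```

```bash
python3 -m creep '{"hand":[62,62,62,62,62],"delta_pos":[[0.001,0,0.002],[0,0,0.003],[0,0,0.003],[0,0,0.002],[0,0,0]],"turn":[-0.1,0,0,0,0]}'
python3 go.py .578 -.1985 .088 1.613
python3 - <<'E'
from h import *
c=cam('side');np.savez('side5.npz',**c);save(c,'pics/s9.png',(220,330,270,410),5.5)
E
```

```text
clock: 16.8
tcp_pos: [0.5772, -0.1999, 0.0885]
orientation: [-0.001, -0.027, 1.0, -0.0]
wrist_force: [-7.5, 0.8, 7.5]
finger_gap: 0.0691
t 16.8 tcp [ 0.5772 -0.1999  0.0885] yhead 1.6258 gap 0.0691 F [-7.5  0.8  7.5] j [-0.46  0.47 -0.11  0.99 -0.   -0.52]
scaled shift [-0.0011  0.0016  0.0006] rows>= 0.0
turn units 0.15
```

View pics/s9.png

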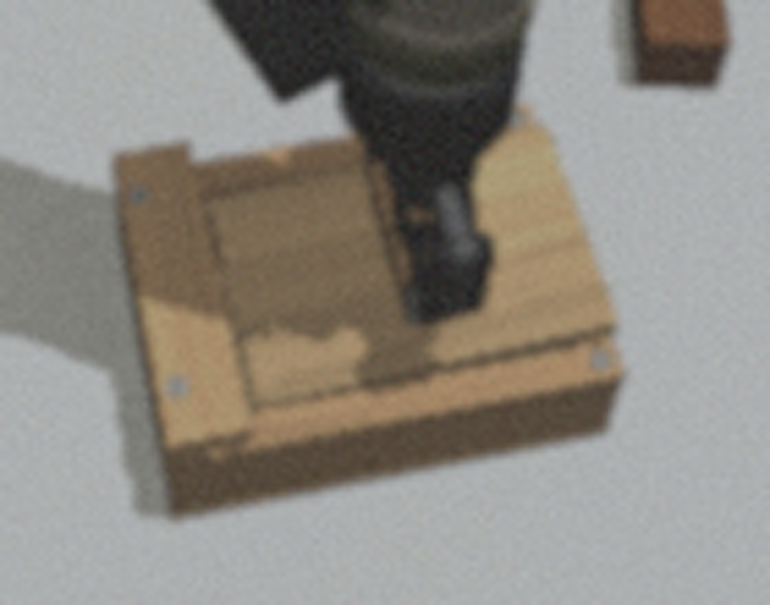

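```bash
cat > f5.py <<'E'
from f4 import *
import sys,json
np.set_printoptions(precision=4,suppress=True)
def run(f,pts,p0,crop=(220,0,270),sc=5.5):
    s=dict(np.load(f).items())
    M=np.array([[-85,55,12],[85,55,12],[85,-55,12],[-85,-55,12]])/1000
    uv=full(pts,crop,sc)
    f=lambda p:np.r_[(proj(s,R.from_euler('ZYX',p[3:6]).apply(M)+p[:3])-uv).ravel()/.3,(p[2]-p0[2])/.004,p[4]/.1,p[5]/.01]
    r=least_squares(f,p0);p=r.x;print(p,r.fun)
    a=.0395;d=p[:2]-[.5556,-.1994];print('in frame',d@[np.cos(a),np.sin(a)],d@[-np.sin(a),np.cos(a)],'yaw',p[3]-a)
    # near edge mid
    for sx in(-85,85):
        q=R.from_euler('ZYX',p[3:6]).apply([[sx/1e3,0,.006]])[0]+p[:3];d=q[:2]-[.5556,-.1994];print('edge',sx,d@[np.cos(a),np.sin(a)],d@[-np.sin(a),np.cos(a)],q[2])
E
python3 -c "
from f5 import *
run('side5.npz',[(208,203),(540,122),(612,328),(250,408)],[.577,-.199,.058,.04,-.08,0])"
```

```text
[ 0.5773 -0.1977  0.0536  0.0343 -0.1013  0.0069] [-1.6015 -0.715   1.744   1.8444  0.0584 -2.0726 -0.1712  0.8841 -1.1037
 -1.0129  0.6916]
in frame 0.0217857860355009 0.0008249187622051008 yaw -0.00519200109204964
edge -85 -0.06338429956017735 0.0012256319984037544 0.050959082541080336
edge 85 0.10574205784355035 0.0003475198756687081 0.0681493167002319
```

```bash
python3 -m creep '{"hand":[62,62,62,62,62],"delta_pos":[[0.003,0,-0.001],[0.005,0,0],[0.005,0,0],[0.005,0,0],[0,0,0]],"turn":[0,0,0,0,0]}'
python3 -m creep '{"hand":[62,62,62,62,62],"delta_pos":[[0,0,0],[0,0,0],[0,0,0],[0,0,0],[0,0,0]],"turn":[0,0,0,0,0]}'
python3 go.py .5627 -.1985 .088 1.613
python3 - <<'E'
from h import *
c=cam('side');np.savez('side6.npz',**c);save(c,'pics/s10.png',(220,330,270,410),5.5)
E
```

```text
clock: 17.27
tcp_pos: [0.5632, -0.2004, 0.0882]
orientation: [-0.0, -0.028, 1.0, 0.0]
wrist_force: [-2.3, 1.4, 1.2]
finger_gap: 0.0693
clock: 17.68
tcp_pos: [0.5638, -0.2005, 0.0882]
orientation: [-0.0, -0.028, 1.0, 0.0]
wrist_force: [-2.6, 1.0, 2.2]
finger_gap: 0.0689
t 17.68 tcp [ 0.5638 -0.2005  0.0882] yhead 1.6261 gap 0.0689 F [-2.6  1.   2.2] j [-0.48  0.44 -0.15  0.98 -0.   -0.53]
scaled shift [0.0012 0.0025 0.0002] rows>= 0.1
turn units 0.15
```

View pics/s10.png

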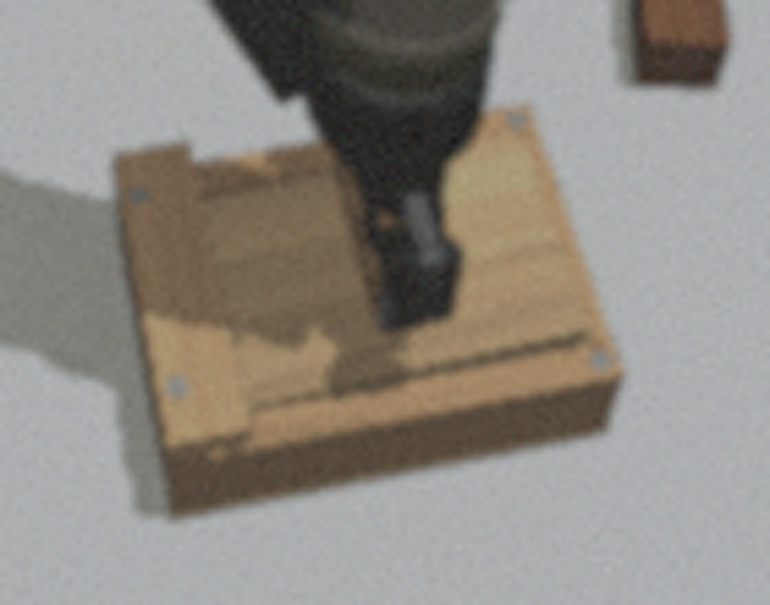

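```bash
python3 -m creep '{"hand":[62,62,62,62,62],"delta_pos":[[0.001,0,0.001],[0.001,0,0.001],[0,0,0.001],[0,0,0],[0,0,0]],"turn":[0,0,0,0,0]}'
python3 go.py .5557 -.1984 .088 1.613
python3 - <<'E'
from h import *
c=cam('side');np.savez('side7.npz',**c);save(c,'pics/s11.png',(220,330,270,410),5.5)
E
```

```text
clock: 18.15
tcp_pos: [0.5633, -0.2005, 0.0868]
orientation: [0.001, -0.028, 1.0, -0.0]
wrist_force: [-3.1, 2.6, 5.7]
finger_gap: 0.0694
t 18.15 tcp [ 0.5633 -0.2005  0.0868] yhead 1.6266 gap 0.0694 F [-3.1  2.6  5.7] j [-0.48  0.44 -0.16  0.97  0.   -0.53]
scaled shift [ 0.0094  0.0032 -0.0015] rows>= 0.2
turn units 0.16
```

View pics/s11.png

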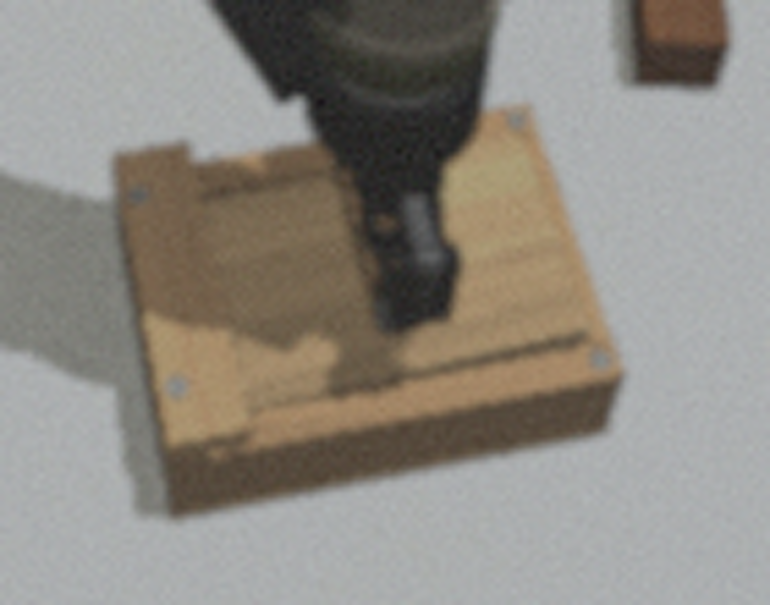

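```bash
cat > tilt.py <<'E'
from h import *
import sys
c=dict(np.load(sys.argv[1]).items());W=cloud(c).reshape(-1,3)
a=.0385;d=W[:,:2]-[.5557,-.1984];x=d@[np.cos(a),np.sin(a)];y=d@[-np.sin(a),np.cos(a)]
for lo,hi in((-64,-50),(-50,-35),(-35,-25),(25,40),(40,55),(55,70),(70,80),(80,86),(91,103)):
    m=(x>lo/1e3)&(x<hi/1e3)&(abs(y)<.05)&(W[:,2]>.03)&(W[:,2]<.09)
    if m.sum()>5: print(lo,hi,m.sum(),round(float(np.median(W[m,2])),4))
m=((abs(x)>.025)&(x<.08)&(x>-.064)&(abs(y)<.05)&(W[:,2]>.04)&(W[:,2]<.085))
A=np.c_[x[m],y[m],np.ones(m.sum())];z=W[m,2]
for _ in range(4):
    k=np.linalg.lstsq(A,z,rcond=None)[0];g=abs(A@k-z)<.006;A=A[g];z=z[g]
print('slope x,y, z0',k,len(z))
E
python3 tilt.py side7.npz; python3 tilt.py side6.npz|tail -1; python3 tilt.py side4.npz|tail -1
```

```text
-64 -50 194 0.0645
-50 -35 201 0.0657
-35 -25 140 0.0664
25 40 33 0.0711
40 55 136 0.072
55 70 199 0.073
70 80 134 0.074
80 86 81 0.0742
91 103 104 0.0633
slope x,y, z0 [0.0714975  0.0017882  0.06858404] 1037
slope x,y, z0 [0.0532586  0.00119339 0.06996161] 1029
slope x,y, z0 [-0.00048478  0.00869487  0.08391285] 72
```

```bash
python3 -m creep '{"hand":[62,62,62,62,62],"delta_pos":[[0.0005,0.001,0.001],[0,0,0.001],[0,0,0],[0,0,0],[0,0,0]],"turn":[0,0,0,0,0]}'
python3 go.py .5557 -.1984 .079 1.613
python3 - <<'E'
from h import *
c=cam('side');np.savez('side8.npz',**c)
E
python3 tilt.py side8.npz
```

```text
clock: 18.62
tcp_pos: [0.5628, -0.2005, 0.0856]
orientation: [0.001, -0.028, 1.0, -0.001]
wrist_force: [-2.4, 0.3, 8.5]
finger_gap: 0.069
t 18.62 tcp [ 0.5628 -0.2005  0.0856] yhead 1.6262 gap 0.069 F [-2.4  0.3  8.5] j [-0.48  0.44 -0.16  0.97 -0.   -0.53]
scaled shift [0.0088 0.0031 0.0082] rows>= 0.2
turn units 0.15
-64 -50 192 0.0624
-50 -35 200 0.0637
-35 -25 137 0.0648
25 40 36 0.0696
40 55 147 0.0716
55 70 194 0.0727
70 80 135 0.0735
80 86 76 0.0741
91 103 103 0.0637
slope x,y, z0 [0.08507957 0.00506186 0.06733215] 1039
```

Step 2 looks met: the tilt is 0.085 rad and the near edge is about 78 mm behind centre, under the lip. Now slide fully under and lower.

```bash
python3 -m creep '{"hand":[62,62,62,62,62],"delta_pos":[[0.003,0.001,-0.001],[0.003,0.001,0],[0.0035,0,0],[0.001,0,0],[0,0,0]],"turn":[0,0,0,0,0]}'
python3 go.py .5557 -.1984 .079 1.613
python3 -m creep '{"hand":[62,62,62,62,62],"delta_pos":[[0,0,0.002],[0,0,0.002],[0,0,0.002],[0,0,0.002],[0,0,0]],"turn":[0,0,0,0,0]}'
python3 go.py .5557 -.1984 .079 1.613
python3 - <<'E'
from h import *
c=cam('side');np.savez('side9.npz',**c);save(c,'pics/s12.png',(220,330,270,410),5.5)
E
python3 tilt.py side9.npz
```

```text
clock: 19.08
tcp_pos: [0.5525, -0.1983, 0.0843]
orientation: [-0.001, -0.028, 1.0, 0.0]
wrist_force: [0.5, 0.2, -1.2]
finger_gap: 0.0688
t 19.08 tcp [ 0.5525 -0.1983  0.0843] yhead 1.6264 gap 0.0688 F [ 0.5  0.2 -1.2] j [-0.48  0.43 -0.19  0.96 -0.   -0.54]
scaled shift [-0.004  -0.0003  0.0066] rows>= 0.1
turn units 0.15
clock: 19.5
tcp_pos: [0.555, -0.1987, 0.0792]
orientation: [0.001, -0.028, 1.0, -0.0]
wrist_force: [4.1, 2.6, 5.2]
finger_gap: 0.0692
t 19.5 tcp [ 0.555  -0.1987  0.0792] yhead 1.6268 gap 0.0692 F [4.1 2.6 5.2] j [-0.48  0.43 -0.19  0.94  0.   -0.54]
scaled shift [-0.0009  0.0003  0.0003] rows>= 0.0
turn units 0.16
-64 -50 186 0.0613
-50 -35 202 0.0615
-35 -25 130 0.0617
25 40 88 0.062
40 55 190 0.0623
55 70 192 0.0623
70 80 130 0.062
80 86 39 0.0624
91 103 148 0.0628
slope x,y, z0 [0.00700777 0.00028079 0.06176838] 1118
```

View pics/s12.png

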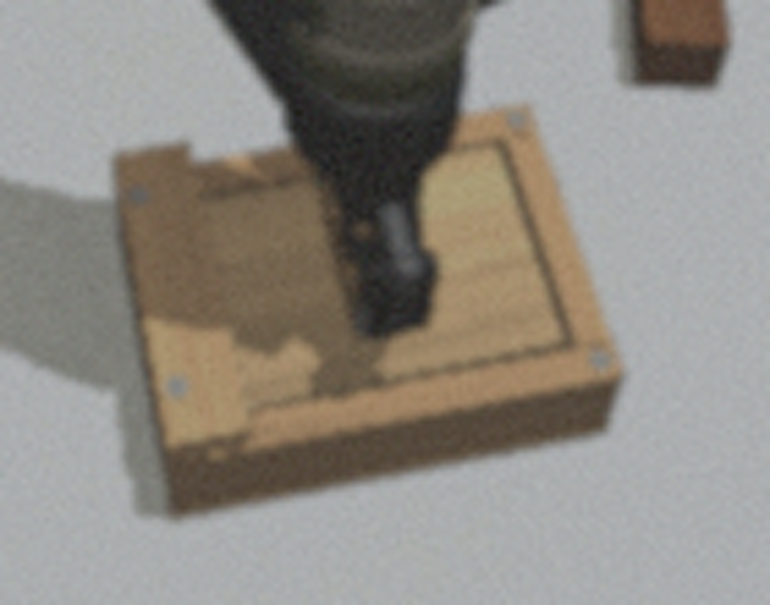

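The board dropped into the cavity, with an even gap at the far end (550,240). Seat it gently, release and retreat.

```bash
python3 -m creep '{"hand":[62,62,62,62,62],"delta_pos":[[0,0,0.0015],[0,0,0.001],[0,0,0],[0,0,0],[0,0,0]],"turn":[0,0,0,0,0]}'
python3 -m creep '{"hand":[84,84,84,84,84],"delta_pos":[[0,0,0],[0,0,0],[0,0,0],[0,0,0],[0,0,0]],"turn":[0,0,0,0,0]}'
python3 -m creep '{"hand":[84,84,84,84,84],"delta_pos":[[0,0,-0.01],[0,0,-0.02],[0,0,-0.04],[0,0,-0.045],[0,0,-0.045]],"turn":[0,0,0,0,0]}'
python3 -m creep '{"hand":[84,84,84,84,84],"delta_pos":[[0,0.04,-0.02],[0,0.045,0],[0,0.045,0],[0,0.045,0],[0,0.045,0]],"turn":[0,0,0,0,0]}'
python3 - <<'E'
from h import *
c=cam('side');np.savez('side10.npz',**c);save(c,'pics/s13.png',(220,330,270,410),5.5)
c=cam('top');np.savez('top10.npz',**c);save(c,'pics/t13.png',(152,236,366,438),7)
save(c,'pics/t13f.png',s=1.25)
E
python3 tilt.py side10.npz
```

```text
clock: 19.97
tcp_pos: [0.5551, -0.1989, 0.0784]
orientation: [0.002, -0.028, 1.0, -0.0]
wrist_force: [2.5, 2.4, 10.0]
finger_gap: 0.0695
clock: 20.38
tcp_pos: [0.5531, -0.1987, 0.0761]
orientation: [-0.001, -0.028, 1.0, 0.0]
wrist_force: [-0.0, 0.2, -0.4]
finger_gap: 0.0839
clock: 20.8
tcp_pos: [0.5529, -0.1984, 0.206]
orientation: [-0.001, -0.028, 1.0, 0.0]
wrist_force: [-0.3, -1.1, 0.8]
finger_gap: 0.0837
clock: 21.22
tcp_pos: [0.5436, -0.0216, 0.2216]
orientation: [0.001, -0.027, 1.0, -0.0]
wrist_force: [1.4, -0.1, -0.4]
finger_gap: 0.0839
-64 -50 186 0.0606
-50 -35 204 0.0609
-35 -25 133 0.0607
25 40 192 0.061
40 55 195 0.0609
55 70 195 0.061
70 80 122 0.0606
80 86 45 0.0603
91 103 155 0.0628
slope x,y, z0 [0.00031389 0.00083215 0.06079761] 1227
```

View pics/s13.png

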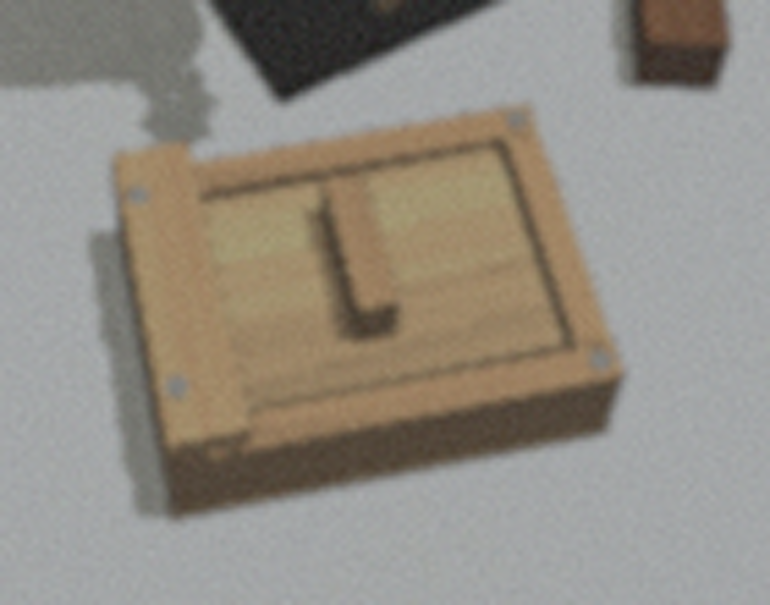

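View pics/t13f.png

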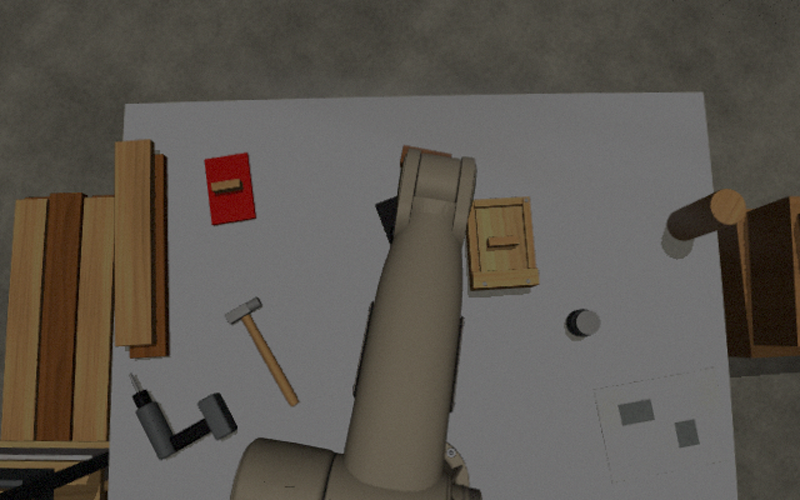

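The board lies level (slope 0.0003) with its top 2 mm below the rims. The hammer and jar look unmoved and the arm is clear. Handing in.

```bash
python3 -m creep '{"hand":[84,84,84,84,84],"delta_pos":[[0,0,0],[0,0,0],[0,0,0],[0,0,0],[0,0,0]],"turn":[0,0,0,0,0]}'
python3 -c "
from workcell import env
print(env.hand_in())"
```

```text
clock: 21.73
tcp_pos: [0.5439, -0.0242, 0.2206]
orientation: [-0.0, -0.027, 1.0, 0.0]
wrist_force: [0.1, -0.3, -0.3]
finger_gap: 0.084
the job is handed in; nothing more can be done
None
```

The job is handed in at about 21.7 s of the 64 s, and every check I made afterwards passed; no verdict was reported.

**What I did:**
- I stood the bracket upright in the well.
- I picked up the plain plywood cover by the ends of its batten and tilted it against the +x rim.
- I slid its near edge under the lip, let the far end drop in, seated it gently, then released and backed off.

**Checks:**
- **Bracket:** the pictures showed it upright on the well floor before I closed the cover. I could not see it after that.
- **Edge under the lip:** depth showed a tilt of 0.085 rad, with the near edge at about x -78 mm in the frame (limit -73 mm). My first attempt at this position measured only 0.053 rad, below the 0.06 needed, so I pressed lower and measured again.
- **Cover home:** depth after release showed it level, with slopes under 0.001 rad. Its top is 2 mm below the rims, as described, and the gaps around it are visible. I did not measure its centring numerically at the end, but the cavity walls allow at most 3 mm of play.
- **Bystanders:** the hammer and jar look unmoved in the last top view. The offcut was partly hidden by the arm there, but the visible part looks in place. I compared these by eye only.
- **Robot:** it was clear of everything at hand-in, with wrist force near zero.

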